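# Fold the propped work board flat in the cycle storeroom

### The job

The sloping work board has been left propped up on its ratchet; fold it down flat onto its frame. Take it by its bar handle, raise it through the notches and well past the top one so that the pawl tips clear, then lower it by the handle, without letting it drop, until it lies fully flat, and let go. Do not shift the black clip-lid box that stands near by.

Things in the scene. Friction and masses are not known exactly. Their poses are not given: they have to be found in the camera images.
- work_board (a joint): Tilt of the work board (plywood 200 x 155 x 8 mm, 0.55 kg, far edge hinged), rad: 0 = flat, + = near edge up. Starts resting in a ratchet notch (0.26, 0.48 or 0.71): it goes up freely, 3 to 6 N at the handle, but not down. Past 1.12 (64 deg) the weighted pawl behind the hinge tips clear and the board can go down to 0; lift to about 1.22. End stop 1.40. Once free it falls if let go.
- board_grip (a point): Middle of the board's handle: straight round steel bar, 12 mm thick, 120 mm long, parallel to the hinge and 220 mm from it, in the board's plane, on two end arms; free gap of 49 mm from bar to board edge. Turns with the board: y along the bar, x from bar to hinge, z square to the board's top face. 70 mm above the shelf when flat. The bar can turn in a grip taken from above.
- board_hinge (a point): Middle of the hinge line, 70 mm above the shelf, on the fixed aluminium frame (250 mm wide, reaching 220 mm from here under the board). y along the hinge, z up, -x level towards the handle side. In these axes the handle's middle is at 220 mm x (-cos tilt, 0, sin tilt).
- clip_box: Bystander: closed black plastic box, 89 x 129 x 51 mm, with a steel spring clip, standing on the shelf to the left or right of the frame. Origin at the middle of its underside, z up. To be left where it is.

How it is judged:
By the outcome, as a careful person would: the job done as asked, in the order asked, and still so for the second after the job is handed in, with the robot touching nothing.
It also fails if it takes over 43 s, if anything falls off the work surface, if the arm or the gripper's body presses on something with over 40 N, if the wrist force passes 120 N, or if a joint passes its speed limit or range.

### The arm

A 6-joint arm with a two-finger parallel gripper is mounted at the origin on the work surface. World frame = base frame: x ahead of the robot, y to its left, z up, the work surface at z = 0. Lengths are in m, angles in degrees, forces in N, time in s.
With the tool pointing down it reaches from about 0.425 to 0.95 m from the base axis. Payload 14.7 kg.
Tool frame: the origin (TCP) lies midway between the tips of the shut fingers; the grasp point (between the pads) lies 19 mm behind it; z points along the fingers, y is the direction in which the jaws open and shut (so a half turn about z gives the same grasp; the last joint's range is limited). The gripper opens to 85 mm and grips with 20 to 120 N. Pads are 22 mm wide; open, the fingers measure 114 mm over their backs; the gripper's body (76 mm by 85 mm) begins 54 mm behind the grasp point. The pads swing forward as they close: fully open they stand 13 mm farther back than shut.
Start: joints at [69.179, 27.513, 91.461, -0, 61.026, -2.67], TCP at [0.202, 0.618, 0.231] pointing down, gripper open.
Joint ranges: [-157.49, 157.49], [-46.99, 117.5], [13.45, 153.17], [-89.5, 269.5], [5.16, 153.95], [-167.48, 167.48]. Speed limits (degrees/s): [108.29, 108.29, 136.94, 172.46, 172.46, 172.46].

### API

Orientations are given as [roll, pitch, yaw] about the fixed x, y, z axes, in that order (R = Rz(yaw) Ry(pitch) Rx(roll)).
In Python, from station import bot gives the robot as it stands.
- The arm moves only by the tool move_arm, never from a script. Its argument "steps" is one flat list of numbers, 5 for each row, row after row: the opening in per cent of the stroke, from 0 (shut) to 100 (fully open), then the shift along the world's x, y, z in m, then the turn about the world's z in rad. In form: [fingers, tx, ty, tz, roll, fingers, tx, ty, tz, roll, ...]. A call has 1 to 5 rows; each row shifts and turns the commanded pose from where the row before left it; what a row does not reach is not made up. A row lasts 1/8 s, in which the tool goes at most 62.5 mm and 10.7 degrees, less where a joint would pass 70% of its speed; a pose out of reach is approached as far as the arm can. A call is refused whole if a number of a shift passes 0.0625 or a number of a turn 0.188, either way. A call with a gripper value outside its range is refused whole. The fingers move at their own pace and stop on an object; "force" is the grip in N (left out, the last holds). Time passes only in rows, so rows that do not move let the fingers close. It gives the time, the measured TCP pose, the force and the opening at its end, in the units of the state.
- bot.sense(): the state, without advancing time (a new reading comes with each control period).
- bot.snapshot(name): name is "scene" or "top"; returns the picture (480x640x3 uint8, blue, green, red); there is no depth.
- bot.camera_params(name): a dict with "fx", "fy", "cx", "cy" (pixels), "world_to_cam" (4x4, takes a point from world to camera coordinates). Camera axes: x right, y up, looking along -z (the intrinsics and any distortion apply to the point x, -y, -z); pixel columns grow to the right and rows downward; lengths in m; the calibration is good to about 2 mm. A picture is of the moment at which its call begins. camera_params takes no time and is no camera call.
- bot.hand_in(): hands the job in, once; it reports no verdict.
The state is a dict: "clock": time; "joint_pos": joint angles; "joint_vel": joint speeds; "effort": joint torques, N m; "ee_pos": TCP position; "tcp_rot": TCP orientation; "force": force on the tool from outside, world axes, zero at the start; "torque": the same for the moment, N m; "gripper_width": finger opening in m.
Only numpy, scipy, OpenCV 4.12 (cv2) and the standard library are available. Lean on these libraries where they do the work, as an engineer would, in place of code of your own. Each camera call takes 0.05 s, during which the arm holds its last target. There are 200 camera calls.

## Working session

There is one attempt and no reset: what is moved stays moved. The work goes in short steps, Python scripts to look and compute and a tool call to move; the robot and the scene stay as the last step left them, time stands still between calls to the robot, and variables do not carry over. Pictures are saved under pics/ and viewed, about 8 in all and at most 12, crops included, and the job is handed in when it is done.

Besides the shell and the picture viewer there is one more tool, called after "Emit:" in YAML: its name, and indented under it one key for each argument. move_arm: Moves the arm, as the interface text tells. Its arguments: {"type":"object","properties":{"steps":{"type":"array","items":{"type":"number"}},"force":{"type":"number"}},"required":["steps"]}

```bash
mkdir -p pics; python3 - <<'E'
from station import bot
import cv2,numpy as np
for n in("scene","top"):
    cv2.imwrite(f"pics/{n}0.png",bot.snapshot(n)); p=bot.camera_params(n); print(n,{k:(np.round(v,4).tolist()) for k,v in p.items()})
s=bot.sense();print(s)
E
```

```text
scene {'fx': 446.7716, 'fy': 446.7716, 'cx': 316.649, 'cy': 238.0801, 'world_to_cam': [[0.6765, 0.7364, 0.0012, -0.3652], [-0.5782, 0.5302, 0.6201, 0.2845], [0.456, -0.4202, 0.7845, -1.4164], [0.0, 0.0, 0.0, 1.0]]}
top {'fx': 476.0132, 'fy': 476.0132, 'cx': 323.3908, 'cy': 238.1305, 'world_to_cam': [[0.0179, -0.9998, -0.0049, -0.0347], [0.9989, 0.0177, 0.0438, -0.5517], [-0.0437, -0.0057, 0.999, -1.2464], [0.0, 0.0, 0.0, 1.0]]}
{'clock': 0.1, 'joint_pos': array([ 6.91796850e+01,  2.75471986e+01,  9.14903087e+01,  5.83551927e-04,
        6.10259345e+01, -2.67105454e+00]), 'joint_vel': array([ 0.00962625,  0.01005693, -0.15276023, -0.03985796, -0.12437524,
        0.01683043]), 'effort': array([ 1.38834297e-03, -9.52270460e+01, -4.31043720e+01, -1.93307028e-04,
        5.08691242e-03, -2.58635652e-05]), 'ee_pos': array([0.20232752, 0.61731874, 0.23072486]), 'tcp_rot': array([-1.79936651e+02, -3.46614940e-03,  1.61850455e+02]), 'force': array([-0.95035528,  0.6241346 ,  0.34736535]), 'torque': array([-0.01620694, -0.05749599, -0.03797395]), 'gripper_width': 0.08541631357938512}
```

View pics/scene0.png

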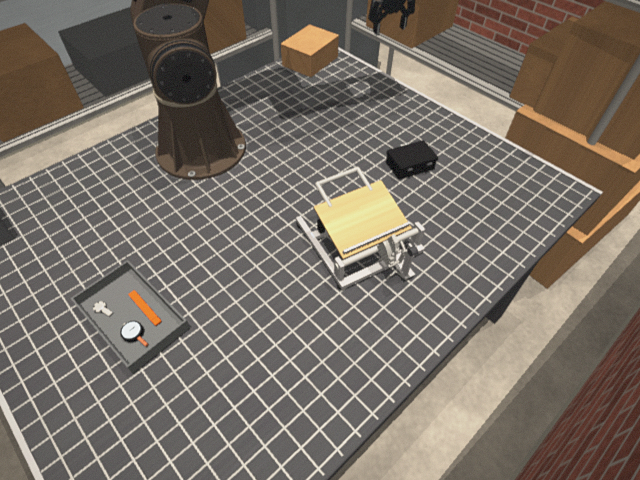

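View pics/top0.png

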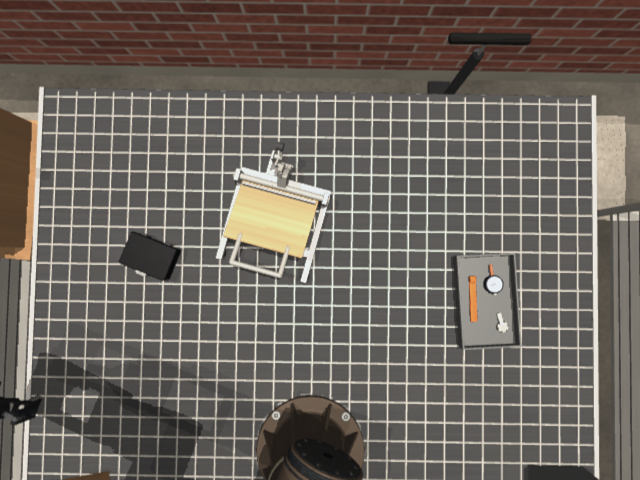

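The scene shows the board raised, with its hinge on the far side. The handle bar is at about (342,178) in scene and (257,270) in top. The box is at (150,256) in top, to the left. Next I'll enlarge both views.

```bash
python3 - <<'E'
import cv2,numpy as np
a=cv2.imread("pics/scene0.png")[160:290,290:430]; b=cv2.imread("pics/top0.png")[140:290,210:340]
r=lambda i:cv2.resize(i,None,fx=3,fy=3,interpolation=cv2.INTER_CUBIC)
a,b=r(a),r(b); H=max(a.shape[0],b.shape[0])
p=lambda i:cv2.copyMakeBorder(i,0,H-i.shape[0],0,0,cv2.BORDER_CONSTANT)
o=np.hstack([p(a),p(b)]);print(o.shape,a.shape);o=o[:,:]
cv2.imwrite("pics/c1.png",o if o.shape[1]<=800 else cv2.resize(o,(800,int(H*800/o.shape[1]))))
E
```

```text
(450, 810, 3) (390, 420, 3)
```

View pics/c1.png

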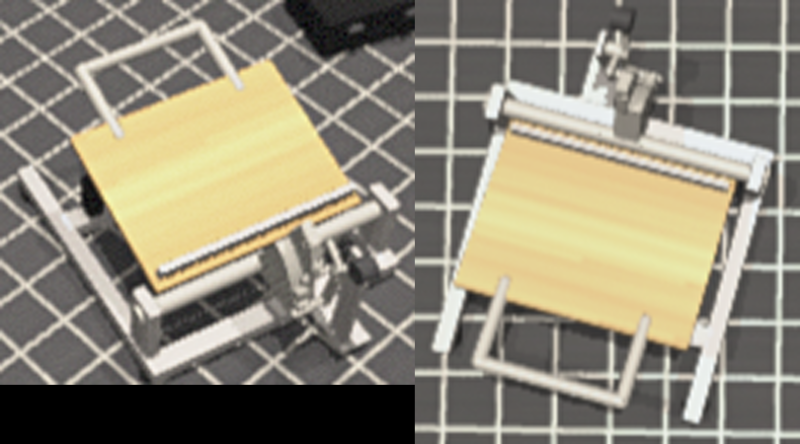

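The bar's corners, the board's near corners and the hinge tube's ends are clear in both views, so I'll triangulate them.

```bash
cat >h.py <<'E'
import numpy as np,cv2
from station import bot
def P(n):
    c=bot.camera_params(n);K=np.array([[c['fx'],0,c['cx']],[0,c['fy'],c['cy']],[0,0,1]])
    return K@np.diag([1,-1,-1])@np.array(c['world_to_cam'])[:3]
def tri(s,t):
    X=cv2.triangulatePoints(P('scene'),P('top'),np.array(s,float).T,np.array(t,float).T);return (X[:3]/X[3]).T
def proj(n,X):
    q=np.c_[X,np.ones(len(X))]@P(n).T;return q[:,:2]/q[:,2:]
E
python3 - <<'E'
from h import *
s=[(358.5,169.1),(318.3,183.6),(381.1,180.9),(314.6,206.6),(419.9,227.5),(338.9,262.3)]
t=[(231.6,261.5),(280.2,276),(223.5,236.9),(302.8,257.4),(238.7,176.1),(325.4,197.4)]
X=tri(s,t);print(X.round(4));print((proj('top',X)-t).round(1).tolist())
h=(X[4]+X[5])/2;g=(X[0]+X[1])/2;d=g-h
for a,b in((0,1),(2,3),(4,5)):
    v=X[a]-X[b];print(np.linalg.norm(v),np.degrees(np.arctan2(v[1],v[0])))
print('hinge',h,'grip',g,np.linalg.norm(d),'tilt',np.arcsin((g[2]-.07)/.22),np.arctan2(d[2],np.hypot(*d[:2])),np.degrees(np.arctan2(d[1],d[0])))
E
```

```text
[[ 0.488   0.1955  0.1226]
 [ 0.4562  0.0785  0.1241]
 [ 0.5479  0.2204  0.1061]
 [ 0.5014  0.0252  0.113 ]
 [ 0.705   0.194   0.0747]
 [ 0.6506 -0.0294  0.0819]]
[[-0.4, -0.4], [-0.8, -0.7], [-0.5, -0.5], [-0.6, -0.5], [-0.9, -1.0], [0.4, 0.3]]
0.12124556907615935 74.75266783758161
0.20073298043936774 76.58931312396292
0.23001234597566286 76.30342431630362
hinge [0.67780901 0.08229146 0.07833672] grip [0.47210102 0.13699872 0.12335705] 0.21756720940477736 tilt 0.24497495492935623 0.20843197799350185 165.10713014242063
```

Emit:
move_arm:
  steps: [50, 0.027, -0.048, 0, -0.15, 50, 0.027, -0.048, 0, -0.15, 50, 0.027, -0.048, 0, -0.15, 50, 0.027, -0.048, 0, -0.15, 50, 0.027, -0.048, 0, -0.15]
  force: 40

```text
clock: 0.72
ee_pos: [0.3379, 0.376, 0.2312]
tcp_rot: [-180.0, 0.0, 118.6]
force: [0.9, 0.2, -0.6]
gripper_width: 0.0424
```

Emit:
move_arm:
  steps: [50, 0.027, -0.048, 0, -0.15, 50, 0.027, -0.048, 0, -0.15, 50, 0.027, -0.048, 0, -0.15, 50, 0.027, -0.048, 0, -0.15, 50, 0.027, -0.048, 0, -0.15]

```text
clock: 1.35
ee_pos: [0.473, 0.1359, 0.2313]
tcp_rot: [-180.0, -0.0, 75.6]
force: [1.2, 0.4, -0.3]
gripper_width: 0.0428
```

Emit:
move_arm:
  steps: [50, 0, 0, -0.02, 0, 50, 0, 0, -0.02, 0, 50, 0, 0, -0.015, 0, 50, 0, 0, 0, 0]

```text
clock: 1.85
ee_pos: [0.4717, 0.1376, 0.1754]
tcp_rot: [-179.9, 0.1, 75.9]
force: [0.7, 0.4, 0.5]
gripper_width: 0.043
```

```bash
python3 - <<'E'
from h import *
s=bot.sense();print(s['ee_pos'],s['tcp_rot'],s['joint_pos'])
a=bot.snapshot("scene")[90:260,270:430]; b=bot.snapshot("top")[150:320,190:350]
r=lambda i:cv2.resize(i,None,fx=2.5,fy=2.5,interpolation=cv2.INTER_CUBIC)
cv2.imwrite("pics/c2.png",np.hstack([r(a),r(b)]))
E
```

```text
[0.47171614 0.1376154  0.17537892] [-1.79890251e+02  5.66385986e-02  7.59211560e+01] [ 1.27292542e+01  1.91708472e+01  1.15198366e+02 -1.47154403e-03
  4.57542837e+01  2.68091803e+01]
```

View pics/c2.png

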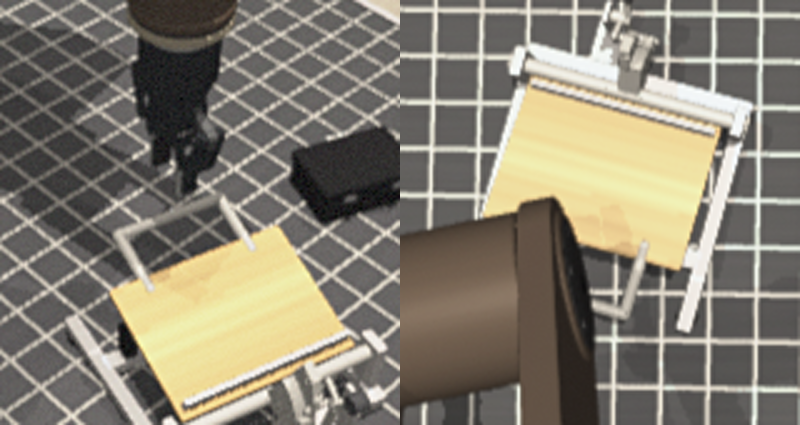

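The fingers straddle the bar, whose middle is at about (172,217) in the left crop. I'll go down carefully and watch the force.

Emit:
move_arm:
  steps: [50, 0, 0, -0.015, 0, 50, 0, 0, -0.015, 0, 50, 0, 0, -0.01, 0, 50, 0, 0, 0, 0]

```text
clock: 2.45
ee_pos: [0.4718, 0.1375, 0.1353]
tcp_rot: [-179.9, 0.0, 75.9]
force: [0.2, 0.7, 0.2]
gripper_width: 0.0429
```

Emit:
move_arm:
  steps: [50, 0, 0, -0.013, 0, 50, 0, 0, -0.012, 0, 50, 0, 0, 0, 0, 30, 0, 0, 0, 0, 30, 0, 0, 0, 0]

```text
clock: 3.08
ee_pos: [0.4727, 0.1377, 0.1116]
tcp_rot: [180.0, -0.0, 75.9]
force: [-0.9, 0.7, 0.2]
gripper_width: 0.0258
```

```bash
python3 - <<'E'
from h import *
s=bot.sense();print(s['ee_pos'],s['force'],s['gripper_width'])
a=bot.snapshot("scene")[100:240,270:430]
cv2.imwrite("pics/c3.png",cv2.resize(a,None,fx=4,fy=4,interpolation=cv2.INTER_CUBIC))
E
```

```text
[0.47270757 0.13771159 0.1115873 ] [-0.89033141  0.65827122  0.22616477] 0.02582272719606208
```

View pics/c3.png

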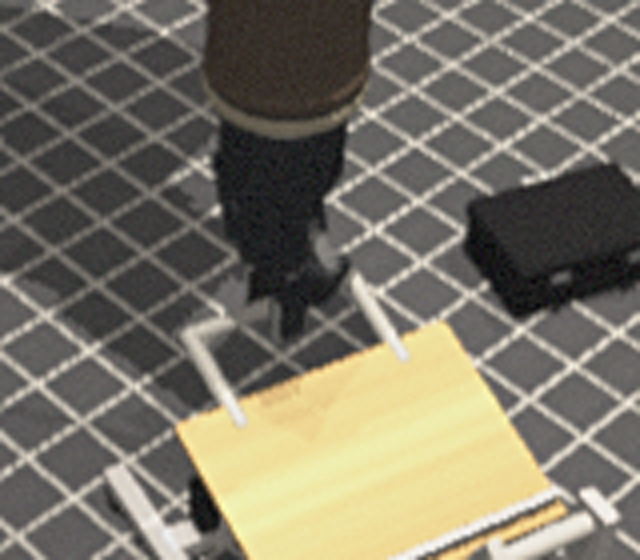

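One finger is in the gap at about (290,320) in the crop, and the bar runs into the grip. I'll close on it.

Emit:
move_arm:
  steps: [0, 0, 0, 0, 0, 0, 0, 0, 0, 0, 0, 0, 0, 0, 0, 0, 0, 0, 0, 0]
  force: 50

```text
clock: 3.62
ee_pos: [0.4722, 0.1377, 0.1113]
tcp_rot: [-180.0, 0.0, 75.9]
force: [-3.2, 3.3, 3.4]
gripper_width: 0.0101
```

```bash
python3 - <<'E'
from h import *
s=bot.sense();print(s['ee_pos'],s['force'],s['gripper_width'])
# arc: inward dir v (handle->hinge), hold tilt steps
v=np.array([np.cos(np.radians(-14.4)),np.sin(np.radians(-14.4))])
def tab(a):
    o=.22*np.c_[-np.cos(a)[:,None]*v,np.sin(a)];print(np.c_[a[1:],np.diff(o,axis=0)].round(4))
tab(np.linspace(.26,1.26,21)); 
E
```

```text
[0.47218843 0.13774282 0.11129447] [-3.20254244  3.26245412  3.38370767] 0.01005399135548779
[[ 3.10e-01  3.00e-03 -8.00e-04  1.06e-02]
 [ 3.60e-01  3.50e-03 -9.00e-04  1.04e-02]
 [ 4.10e-01  4.00e-03 -1.00e-03  1.02e-02]
 [ 4.60e-01  4.50e-03 -1.20e-03  1.00e-02]
 [ 5.10e-01  5.00e-03 -1.30e-03  9.70e-03]
 [ 5.60e-01  5.40e-03 -1.40e-03  9.50e-03]
 [ 6.10e-01  5.90e-03 -1.50e-03  9.20e-03]
 [ 6.60e-01  6.30e-03 -1.60e-03  8.90e-03]
 [ 7.10e-01  6.70e-03 -1.70e-03  8.50e-03]
 [ 7.60e-01  7.10e-03 -1.80e-03  8.20e-03]
 [ 8.10e-01  7.50e-03 -1.90e-03  7.80e-03]
 [ 8.60e-01  7.90e-03 -2.00e-03  7.40e-03]
 [ 9.10e-01  8.20e-03 -2.10e-03  7.00e-03]
 [ 9.60e-01  8.60e-03 -2.20e-03  6.50e-03]
 [ 1.01e+00  8.90e-03 -2.30e-03  6.10e-03]
 [ 1.06e+00  9.20e-03 -2.40e-03  5.60e-03]
 [ 1.11e+00  9.40e-03 -2.40e-03  5.10e-03]
 [ 1.16e+00  9.70e-03 -2.50e-03  4.60e-03]
 [ 1.21e+00  9.90e-03 -2.50e-03  4.10e-03]
 [ 1.26e+00  1.01e-02 -2.60e-03  3.60e-03]]
```

Emit:
move_arm:
  steps: [0, 0.003, -0.0008, 0.0106, 0, 0, 0.0035, -0.0009, 0.0104, 0, 0, 0.004, -0.001, 0.0102, 0, 0, 0.0045, -0.0012, 0.01, 0, 0, 0.005, -0.0013, 0.0097, 0]

```text
clock: 4.25
ee_pos: [0.4911, 0.1328, 0.1622]
tcp_rot: [-179.8, 0.0, 75.9]
force: [-8.2, 8.6, 0.2]
gripper_width: 0.0099
```

Emit:
move_arm:
  steps: [0, 0.0047, -0.001, 0.0095, 0, 0, 0.0052, -0.001, 0.0092, 0, 0, 0.0056, -0.001, 0.0089, 0, 0, 0.0062, -0.0012, 0.0085, 0, 0, 0.0071, -0.0018, 0.0082, 0]

```text
clock: 4.88
ee_pos: [0.5205, 0.1255, 0.2065]
tcp_rot: [-179.9, 0.1, 75.9]
force: [-6.9, -5.5, -0.7]
gripper_width: 0.0099
```

Emit:
move_arm:
  steps: [0, 0.0073, -0.0021, 0.0078, 0, 0, 0.0077, -0.0021, 0.0074, 0, 0, 0.0081, -0.0022, 0.007, 0, 0, 0.0085, -0.0022, 0.0065, 0, 0, 0.0089, -0.0023, 0.0061, 0]

```text
clock: 5.5
ee_pos: [0.5605, 0.1152, 0.242]
tcp_rot: [-179.8, 0.1, 75.9]
force: [-15.8, 0.1, 15.4]
gripper_width: 0.0097
```

Emit:
move_arm:
  steps: [0, 0.0091, -0.0024, 0.0056, 0, 0, 0.0094, -0.0024, 0.0051, 0, 0, 0.0097, -0.0025, 0.0046, 0, 0, 0.0099, -0.0025, 0.0041, 0, 0, 0, 0, 0, 0]

```text
clock: 6.12
ee_pos: [0.6007, 0.1048, 0.2622]
tcp_rot: [179.9, 0.0, 75.9]
force: [-7.9, -6.4, 15.5]
gripper_width: 0.0099
```

```bash
python3 - <<'E'
from h import *
s=bot.sense();print(s['ee_pos'],s['force'],s['gripper_width'], np.arcsin((s['ee_pos'][2]+.0153-.07)/.22))
a=bot.snapshot("scene")[60:300,270:470]
cv2.imwrite("pics/c4.png",cv2.resize(a,None,fx=2.5,fy=2.5,interpolation=cv2.INTER_CUBIC))
E
```

```text
[0.60069449 0.10482509 0.26219629] [-7.93886194 -6.39788845 15.45312347] 0.009924491438895304 1.232028807548624
```

View pics/c4.png

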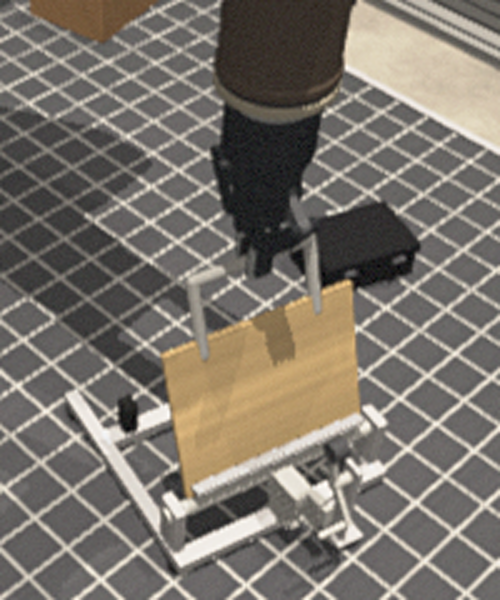

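The board is steep, at about 1.20–1.23 rad, and the pawl has moved: it now leans near (340,480) in the crop. I'll go a touch further for margin and then lower.

Emit:
move_arm:
  steps: [0, 0.0065, -0.0017, 0.002, 0, 0, 0, 0, 0, 0]

```text
clock: 6.42
ee_pos: [0.6068, 0.1033, 0.2645]
tcp_rot: [179.9, 0.0, 75.9]
force: [-11.0, -5.8, 20.7]
gripper_width: 0.0101
```

```bash
python3 - <<'E'
from h import *
s=bot.sense();p=s['ee_pos'];print(p,s['force'])
v=np.array([np.cos(np.radians(-14.4)),np.sin(np.radians(-14.4))])
g=np.array([.4722,.1377]);h=g+.2126*v; hz=.1113-.22*np.sin(.26)
r=np.array([(p[:2]-h)@-v,p[2]-hz]);a0=np.arctan2(r[1],r[0]);print('tilt',a0,np.hypot(*r))
a=np.linspace(a0,0,26);o=np.c_[h-.22*np.cos(a)[:,None]*v,hz+.22*np.sin(a)];o[0]=p
print(np.c_[a[1:],np.diff(o,axis=0),o[1:]].round(4))
E
```

```text
[0.60682697 0.10325569 0.26454136] [-11.00543839  -5.77828954  20.66883747]
tilt 1.2332429961907587 0.222346594291444
[[ 1.1839e+00 -9.1000e-03  2.2000e-03 -6.1000e-03  5.9770e-01  1.0550e-01
   2.5850e-01]
 [ 1.1346e+00 -9.6000e-03  2.5000e-03 -4.3000e-03  5.8810e-01  1.0790e-01
   2.5410e-01]
 [ 1.0853e+00 -9.4000e-03  2.4000e-03 -4.8000e-03  5.7870e-01  1.1040e-01
   2.4930e-01]
 [ 1.0359e+00 -9.2000e-03  2.4000e-03 -5.3000e-03  5.6950e-01  1.1270e-01
   2.4400e-01]
 [ 9.8660e-01 -8.9000e-03  2.3000e-03 -5.8000e-03  5.6060e-01  1.1500e-01
   2.3830e-01]
 [ 9.3730e-01 -8.6000e-03  2.2000e-03 -6.2000e-03  5.5200e-01  1.1720e-01
   2.3200e-01]
 [ 8.8790e-01 -8.3000e-03  2.1000e-03 -6.6000e-03  5.4370e-01  1.1940e-01
   2.2540e-01]
 [ 8.3860e-01 -8.0000e-03  2.1000e-03 -7.1000e-03  5.3570e-01  1.2140e-01
   2.1840e-01]
 [ 7.8930e-01 -7.6000e-03  2.0000e-03 -7.5000e-03  5.2800e-01  1.2340e-01
   2.1090e-01]
 [ 7.3990e-01 -7.3000e-03  1.9000e-03 -7.8000e-03  5.2080e-01  1.2520e-01
   2.0310e-01]
 [ 6.9060e-01 -6.9000e-03  1.8000e-03 -8.2000e-03  5.1390e-01  1.2700e-01
   1.9490e-01]
 [ 
[... 543 characters left out ...]
1 -3.8000e-03  1.0000e-03 -1.0100e-02  4.7760e-01  1.3630e-01
   1.2920e-01]
 [ 2.9600e-01 -3.3000e-03  9.0000e-04 -1.0300e-02  4.7430e-01  1.3720e-01
   1.1890e-01]
 [ 2.4660e-01 -2.8000e-03  7.0000e-04 -1.0500e-02  4.7150e-01  1.3790e-01
   1.0850e-01]
 [ 1.9730e-01 -2.3000e-03  6.0000e-04 -1.0600e-02  4.6920e-01  1.3850e-01
   9.7900e-02]
 [ 1.4800e-01 -1.8000e-03  5.0000e-04 -1.0700e-02  4.6740e-01  1.3890e-01
   8.7200e-02]
 [ 9.8700e-02 -1.3000e-03  3.0000e-04 -1.0800e-02  4.6610e-01  1.3930e-01
   7.6400e-02]
 [ 4.9300e-02 -8.0000e-04  2.0000e-04 -1.0800e-02  4.6530e-01  1.3950e-01
   6.5600e-02]
 [ 0.0000e+00 -3.0000e-04  1.0000e-04 -1.0800e-02  4.6500e-01  1.3950e-01
   5.4700e-02]]
```

Emit:
move_arm:
  steps: [0, -0.0094, 0.0026, -0.0035, 0, 0, -0.0096, 0.0026, -0.0043, 0, 0, -0.0094, 0.0024, -0.0048, 0, 0, -0.0092, 0.0024, -0.0053, 0, 0, 0, 0, 0, 0]

```text
clock: 7.05
ee_pos: [0.5681, 0.1133, 0.2449]
tcp_rot: [-180.0, 0.1, 75.9]
force: [-4.4, -5.5, 3.2]
gripper_width: 0.0097
```

```bash
python3 - <<'E'
from h import *
s=bot.sense();print(s['ee_pos'],s['force'],s['gripper_width'])
a=bot.snapshot("scene")[60:300,270:470]
cv2.imwrite("pics/c5.png",cv2.resize(a,None,fx=2.5,fy=2.5,interpolation=cv2.INTER_CUBIC))
E
```

```text
[0.56807362 0.11328429 0.24486538] [-4.38723043 -5.47639293  3.22153479] 0.009695802913450131
```

View pics/c5.png

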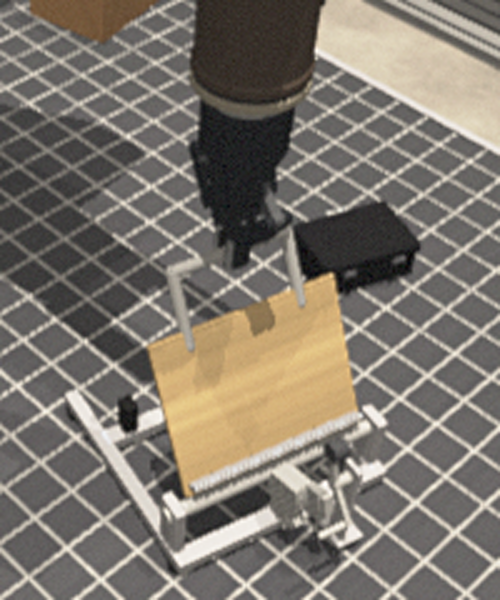

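The board is coming down with the grip at about (235,245) in the crop, and the pawl is staying clear. I'll carry on lowering and watch the force.

Emit:
move_arm:
  steps: [0, -0.0089, 0.0021, -0.0058, 0, 0, -0.0086, 0.002, -0.0062, 0, 0, -0.0083, 0.0019, -0.0066, 0, 0, -0.008, 0.0019, -0.0071, 0, 0, -0.0076, 0.0018, -0.0075, 0]

```text
clock: 7.72
ee_pos: [0.5273, 0.124, 0.2113]
tcp_rot: [180.0, -0.0, 75.9]
force: [1.6, -1.1, -0.8]
gripper_width: 0.0099
```

Emit:
move_arm:
  steps: [0, -0.0073, 0.0019, -0.0078, 0, 0, -0.0069, 0.0018, -0.0082, 0, 0, 0, 0, 0, 0]

```text
clock: 8.1
ee_pos: [0.5123, 0.1278, 0.1948]
tcp_rot: [-179.9, 0.0, 75.9]
force: [-1.6, 3.7, -0.6]
gripper_width: 0.0101
```

Low force and past the top notch. Next comes the region of the two lower notches.

Emit:
move_arm:
  steps: [0, -0.0064, 0.0016, -0.0085, 0, 0, -0.006, 0.0015, -0.0089, 0, 0, -0.0055, 0.0014, -0.0092, 0, 0, -0.0051, 0.0013, -0.0094, 0, 0, -0.0046, 0.0011, -0.0097, 0]

```text
clock: 8.72
ee_pos: [0.4855, 0.1346, 0.1493]
tcp_rot: [180.0, -0.0, 75.9]
force: [2.9, 1.8, -1.8]
gripper_width: 0.01
```

Emit:
move_arm:
  steps: [0, -0.0042, 0.001, -0.0099, 0, 0, -0.0037, 0.001, -0.0101, 0, 0, -0.0033, 0.0009, -0.0103, 0, 0, -0.0028, 0.0007, -0.0105, 0, 0, -0.0023, 0.0006, -0.0106, 0]

```text
clock: 9.35
ee_pos: [0.4697, 0.1387, 0.0979]
tcp_rot: [179.9, -0.0, 75.9]
force: [3.0, 3.3, 0.3]
gripper_width: 0.0098
```

Emit:
move_arm:
  steps: [0, -0.0018, 0.0005, -0.0107, 0, 0, -0.0013, 0.0003, -0.0108, 0, 0, -0.0008, 0.0002, -0.0085, 0, 0, 0, 0, -0.004, 0, 0, 0, 0, 0, 0]

```text
clock: 9.98
ee_pos: [0.4656, 0.1396, 0.0638]
tcp_rot: [180.0, -0.0, 75.9]
force: [3.7, 4.6, -2.9]
gripper_width: 0.0102
```

Emit:
move_arm:
  steps: [0, 0, 0, -0.003, 0, 0, 0, 0, -0.003, 0, 0, 0, 0, -0.002, 0, 0, 0, 0, 0, 0]

```text
clock: 10.48
ee_pos: [0.4654, 0.1397, 0.0563]
tcp_rot: [180.0, -0.0, 75.9]
force: [1.0, 5.4, 7.1]
gripper_width: 0.0101
```

Emit:
move_arm:
  steps: [0, 0, 0, -0.0015, 0, 0, 0, 0, 0, 0]

```text
clock: 10.72
ee_pos: [0.4655, 0.1397, 0.0559]
tcp_rot: [180.0, -0.0, 75.9]
force: [-6.0, 3.2, 38.5]
gripper_width: 0.01
```

```bash
python3 - <<'E'
from h import *
s=bot.sense();print(s['ee_pos'],s['force'],s['gripper_width'])
a=bot.snapshot("scene")[120:300,270:470]
cv2.imwrite("pics/c6.png",cv2.resize(a,None,fx=3,fy=3,interpolation=cv2.INTER_CUBIC))
E
```

```text
[0.46553279 0.13969343 0.05592813] [-6.01922753  3.17231979 38.49280284] 0.010012193509426441
```

View pics/c6.png

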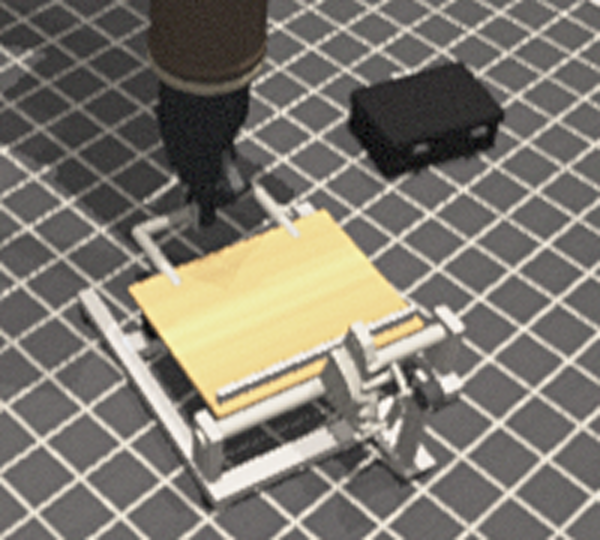

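There is firm contact at z ≈ 0.056, so the board is flat on its stop. I'll ease off the pressure, open part way so as not to hit the board edge, and withdraw straight up.

Emit:
move_arm:
  steps: [0, 0, 0, 0.001, 0, 40, 0, 0, 0, 0, 50, 0, 0, 0, 0, 50, 0, 0, 0, 0]

```text
clock: 11.28
ee_pos: [0.465, 0.1394, 0.0557]
tcp_rot: [-180.0, 0.0, 75.9]
force: [-0.5, 0.2, 0.2]
gripper_width: 0.0426
```

Emit:
move_arm:
  steps: [50, 0, 0, 0.01, 0, 50, 0, 0, 0.015, 0, 50, 0, 0, 0.03, 0, 50, 0, 0, 0.04, 0, 50, 0, 0, 0.04, 0]

```text
clock: 11.9
ee_pos: [0.4652, 0.1395, 0.1933]
tcp_rot: [180.0, -0.0, 75.9]
force: [0.9, 0.5, -0.8]
gripper_width: 0.0426
```

Emit:
move_arm:
  steps: [50, -0.01, 0.045, 0.02, 0, 50, -0.01, 0.045, 0.02, 0, 50, -0.01, 0.045, 0, 0, 50, -0.01, 0.045, 0, 0, 50, 0, 0, 0, 0]

```text
clock: 12.52
ee_pos: [0.4246, 0.3221, 0.2322]
tcp_rot: [180.0, -0.1, 76.1]
force: [0.2, -0.7, -1.2]
gripper_width: 0.0428
```

```bash
python3 - <<'E'
from h import *
s=bot.sense();print(s['clock'],s['ee_pos'],s['force'],s['gripper_width'])
a=bot.snapshot("scene"); b=bot.snapshot("top")
a0,b0=cv2.imread("pics/scene0.png"),cv2.imread("pics/top0.png")
def box(i,r):
    y0,y1,x0,x1=r;m=cv2.inRange(i[y0:y1,x0:x1],(0,0,0),(38,38,38));mo=cv2.moments(cv2.morphologyEx(m,5*0+2,np.ones((3,3))),True);return mo['m10']/mo['m00']+x0,mo['m01']/mo['m00']+y0,mo['m00']
print(box(a0,(135,185,380,445)),box(a,(135,185,380,445)))
a=a[140:290,280:440]; b=b[140:300,180:340]
r=lambda i:cv2.resize(i,(400,int(400*i.shape[0]/i.shape[1])),interpolation=cv2.INTER_CUBIC)
a,b=r(a),r(b);a=cv2.copyMakeBorder(a,0,b.shape[0]-a.shape[0],0,0,0)
cv2.imwrite("pics/c7.png",np.hstack([a,b]))
E
```

```text
12.525 [0.42462409 0.32208976 0.23222399] [ 0.21696371 -0.65112313 -1.15767314] 0.04276237546521992
(407.04126213592235, 168.18446601941747, 412.0) (407.0736607142857, 167.10267857142856, 448.0)
```

View pics/c7.png

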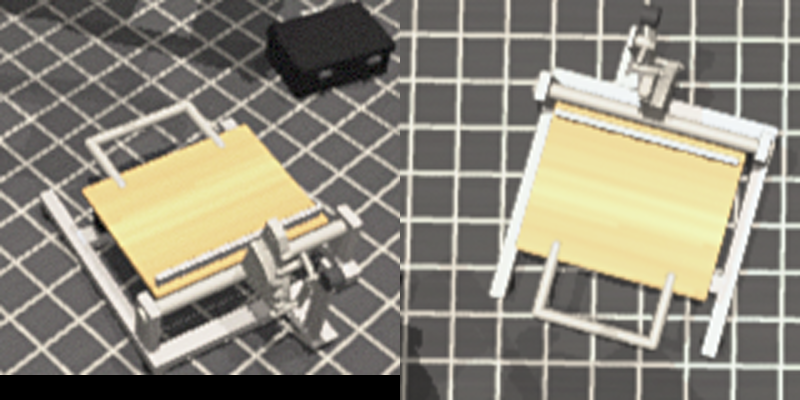

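The board now lies flat and released, with bar corners at about (90,142)/(188,106) in scene and (655,343)/(540,308) in top. I'll check the bar height once and hand in.

```bash
python3 - <<'E'
from h import *
X=tri([(355.2,182.4),(316,196.8)],[(236,263.2),(282,277.2)]);print(X.round(4),X.mean(0))
if X[:,2].mean()<.085: print(bot.hand_in())
E
```

```text
[[0.4831 0.194  0.0712]
 [0.4504 0.0779 0.0714]] [0.46676027 0.13596528 0.07128241]
the job is handed in; nothing more can be done
None
```

I folded the board down flat and let go, and handed the job in after about 12.6 s.

I took the bar from above and raised it from the 0.26 notch to about 1.23 rad, past the 1.12 where the pawl tips clear. I then lowered it in the grip past all three notches, without letting it drop, until it met its stop.

**Board:** After letting go, triangulation put the bar 71 mm above the shelf; it should be 70 mm when flat. The gripper was clear and reading no real force.

**Forces:** The highest I read was about 38 N upward, when I pressed the bar onto the stop. That is close to the 40 N limit, though the push went through the gripped bar. It was only read at the end of each move, so a short peak in between could have been higher.

**Clip box:** It looks the same as at the start in the scene view. Its dark patch moved about 1 pixel vertically and 0 horizontally between the first and last pictures. I put that down to the arm's shadow changing the patch's area, since the arm never came near the box.

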